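# Seat the embossing roller in the V-block and hold it down

## Robot

A 7-joint arm with a two-finger parallel gripper is mounted at the origin on the work surface. World frame = base frame: x ahead of the robot, y to its left, z up, the work surface at z = 0. Lengths are in m, angles in rad, forces in N, time in s.
With the tool pointing down it reaches from about 0.4 to 0.85 m from the base axis. Payload 10.4 kg.
Tool frame: the origin (TCP) lies at the very end of the fingers, on their centre line; the grasp point (between the pads) lies 19 mm behind it; z points along the fingers, y is the line along which they close (so a half turn about z gives the same grasp; the last joint's range is limited). The gripper opens to 87 mm and grips with 3 to 60 N. Pads are 19 mm wide; open, the fingers measure 117 mm over their backs; the gripper's body (75 mm by 190 mm) begins 51 mm behind the grasp point.
Start: joints at [-1.206, 0.332, -0.065, 1.46, 0.022, 1.35, -0.088], TCP at [0.236, 0.579, 0.223] pointing down, gripper open.
Joint ranges: [-2.6, 2.6], [-0.5, 2.12], [-1.47, 1.34], [0.16, 2.42], [-1.27, 4.41], [0.06, 2.06], [-2.6, 2.6]. Speed limits (rad/s): [2.22, 2.22, 2.79, 2.79, 3.14, 3.14, 3.14].

## Interface

Orientations are given as a unit quaternion [x, y, z, w].
In Python, from bench import * gives the robot as it stands.
- The arm moves only by the tool step_arm, never from a script. Its arguments are lists of equal length, an entry for each row: "delta_pos": the shift along the world's x, y, z in units of 25 mm (1.0 is 25 mm), a list of three; "turn": the turn about the world's z in units of 0.12 rad (1.0 is 0.12 rad). In form: {"delta_pos": [[tx, ty, tz], ...], "turn": [turn, ...]}. A call has 1 to 12 rows; each row shifts and turns the commanded pose from where the row before left it; what a row does not reach is not made up. A row lasts 1/10 s, in which the tool goes at most 50 mm and 8.59 degrees, less where a joint would pass 70% of its speed; a pose out of reach is approached as far as the arm can. A call with a number of a shift or a turn outside -1 to 1 is refused whole. A call with a gripper value outside its range is refused whole. "grip" is the closure, from 0 (fully open) to 1 (shut), set as the call begins (left out, the last holds). The fingers move at their own pace and stop on an object; "newtons" is the grip in N (left out, the last holds). Time passes only in rows, so rows that do not move let the fingers close. It gives the time, the measured TCP pose, the force, the opening and the grip force at its end, in the units of the state.
- read_state(): the state, without advancing time (a new reading comes with each control period).
- camera(name): name is "scene" or "top" or "wrist"; returns a dict with "image" (384x512x3 uint8, red, green, blue), "z_map" (384x512 float32, m along the optical axis (not along the pixel's ray), 0 where there is no reading), "mtx" (3x3 intrinsics, pixels), "view" (4x4, takes a point from world to camera coordinates). Camera axes: x right, y up, looking along -z (the intrinsics and any distortion apply to the point x, -y, -z); pixel columns grow to the right and rows downward; lengths in m; the calibration is good to about 2 mm. A picture is of the moment at which its call begins.
- close_job(): hands the job in; it is judged then, once.
The state is a dict: "time": time; "joint_positions": joint angles; "joint_vel": joint speeds; "joint_torque": joint torques, N m; "ee_pos": TCP position; "eef_rot": TCP orientation; "ft_force": force on the tool from outside, world axes, zero at the start; "torque": the same for the moment, N m; "width": finger opening in m; "grip_force": force on a finger pad.
Only numpy, scipy, OpenCV 4.12 (cv2) and the standard library are available. Lean on these libraries where they do the work, as an engineer would, in place of code of your own. Each camera call takes 0.05 s, during which the arm holds its last target. There are 200 camera calls.

## Task

The V-block on the leather bench must be free for the brass embossing roller: take out the dye jar that was left standing between its V shoulders and set it gently, upright and let go, on the empty half of the wooden jar stand. Then lift the roller off its dowel rest, lay it gently along the V groove so that it lies on both sloping sides and both its ends stick out of the block, and press it down with about 10 N (a kilogram's weight). Finish while still holding it pressed there, and leave the other jar, the brush and the tin alone.

Things in the scene. Friction and masses are not known exactly. Their poses are not given: they have to be found in the camera images.
- vblock: Steel V-block, fixed to the bench. Dark base plate 124 x 84 mm, 12 mm thick, with two steel V shoulders on it, each 22 mm long (x from 38 to 60 mm and from -60 to -38 mm), leaving a 76 mm gap between them that is open to both sides. The 90 degree V groove runs along the block's x; its bottom is 20 mm and its upper edges (52 mm apart) are 46 mm above the bench; the shoulders are 68 mm wide. Origin: centre of the underside, z up.
- v_seat (a point): Where the roller's centre lies when it is fully seated: over the middle of the V-block, 48.3 mm above the bench; axes as the V-block's (x along the groove).
- v_left: The sloping V sides (both shoulders) on the V-block's +y side; rigid steel. Its origin and axes are those of the V-block. The seated roller touches it along a line 14 mm from the middle plane, 34 mm above the bench.
- v_right: The same on the V-block's -y side.
- roller: Brass embossing roller, a hollow plain cylinder of 40 mm diameter and 150 mm length with slight copper bands, 0.25 to 0.42 kg. Origin: its centre; x along its axis (either way round is the same). It starts lying on the dowel rest with its axis level, 30 mm above the bench.
- rest: Low plywood rest, fixed: board 130 x 90 x 8 mm with a pair of short dowels (8 mm thick, tops 16 mm above the bench, 32 mm apart, along x) at each end; between the pairs, 36 mm either side of its middle, there is only the board. The roller lies along its x. Origin: centre of the underside.
- jar: Small closed dye jar, 44 mm diameter (the lid is no wider), 75 mm high, 0.1 to 0.2 kg, standing on the V-block's base plate (12 mm above the bench) in the gap between the two V shoulders. Origin: centre of its underside, z up.
- stand: Solid wooden jar stand, a fixed block 220 x 100 mm (x by y), 40 mm high, flat top. The +x half carries another jar, the -x half is empty. Origin: centre of the underside.
- stand_free (a point): Middle of the empty half of the jar stand's top, 40 mm above the bench, 50 mm from the stand's centre towards its -x.
- stand_jar: The other dye jar, 48 mm diameter, 60 mm high, on the +x half of the stand, 60 to 70 mm from its centre. Leave alone. Origin: centre of its underside.
- brush: Flat brush about 170 mm long lying on the bench beyond the V-block. Leave alone.
- tin: Closed tin, 68 mm diameter, 55 mm high, standing on the bench beyond the V-block. Leave alone. Origin: centre of its underside.
Not all that is in view belongs to the job. There is more than one size of the roller; the job needs the largest.

How it is judged:
On the way, in this order (a step that is already met when the one before it is completed fails the run):
1. the dye jar stands upright on the wooden stand, let go (x of jar in the frame of stand between -0.09 and 0.09 m and y of jar in the frame of stand between -0.03 and 0.03 m and z of jar in the frame of stand between 0.034 and 0.046 m and angle between jar's own z axis and vertical below 0.1 rad and linear speed of jar below 0.03 m/s and contact force between the fingers and jar below 0.1 N), for 0.2 s.
2. the roller is lifted clear of its rest (height (world z) of roller above 0.06 m and contact force between roller and rest below 0.1 N), for 0.1 s.
3. the roller lies in the V, pressed onto both sloping sides (angle between the x axis of roller and the x axis of vblock, either way round below 0.04 rad and x of roller in the frame of v_seat between -0.016 and 0.016 m and y of roller in the frame of v_seat between -0.003 and 0.003 m and z of roller in the frame of v_seat between -0.004 and 0.003 m and contact force between roller and v_left above 5 N and contact force between roller and v_right above 5 N and contact force between the fingers and roller above 2 N and linear speed of roller below 0.02 m/s), for 0.3 s.
At the end, for the whole second after the job is handed in: Roller in the V, pressed with over 5 N on each V side by the fingers (over 2 N), at rest; axis within 0.04 rad, centre within 3 mm sideways and up, 4 mm down, 16 mm lengthwise of the seat. Dye jar released, still and upright (0.1 rad) on the stand, its centre 20 mm inside the edges (all of step 1 and all of step 3 and contact force between roller and jar below 0.1 N); the arm keeps its last pose, push and grip.
It fails at once if the dye jar is tipped over (angle between jar's own z axis and vertical above 0.6 rad).
It fails at once if the dye jar is slammed onto the stand (over 80 N) (contact force between jar and stand above 80 N).
It fails at once if the roller is slammed or forced into the V (over 80 N on one side) (contact force between roller and v_left above 80 N or contact force between roller and v_right above 80 N).
It fails at once if the other jar, the brush or the tin is disturbed (moved over 30 mm) (distance of any of stand_jar, brush, tin from where it was at the start of the episode above 0.03 m).
It fails at once if the other jar is tipped (angle between stand_jar's own z axis and vertical above 0.5 rad).
It also fails if it takes over 58 s, if anything falls off the work surface, if the arm or the gripper's body presses on something with over 40 N, if the wrist force passes 120 N, or if a joint passes its speed limit or range.

## Working session

There is one attempt and no reset: what is moved stays moved. The work goes in short steps, Python scripts to look and compute and a tool call to move; the robot and the scene stay as the last step left them, time stands still between calls to the robot, and variables do not carry over. Pictures are saved under pics/ and viewed, at most 10 in all, crops included, and the job is handed in when it is done.

Besides the shell and the picture viewer there is one more tool, called after "Emit:" by a JSON object that holds its "api" and its "payload". step_arm: Moves the arm, as the interface text tells. Shifts and turns lie within -1 to 1; 1 stands for 25 mm of shift or 0.12 rad of turn. Its arguments: {"type":"object","properties":{"delta_pos":{"type":"array"},"turn":{"type":"array"},"grip":{"type":"number"},"newtons":{"type":"number"}},"required":["delta_pos","turn"]}

```bash
mkdir -p pics; cat > h.py <<'E'
import numpy as np, cv2
from bench import *
def cloud(c):
    K=c["mtx"];z=c["z_map"];v,u=np.mgrid[:z.shape[0],:z.shape[1]]
    P=np.stack([(u-K[0,2])/K[0,0]*z,-(v-K[1,2])/K[1,1]*z,-z,np.ones_like(z)],-1)
    W=(P@np.linalg.inv(c["view"]).T)[...,:3]; W[z==0]=np.nan
    return W
def save(c,n): cv2.imwrite(f"pics/{n}.png",c["image"][...,::-1])
E
python3 - <<'E'
from h import *
s=read_state();print({k:np.round(v,3) for k,v in s.items()})
for n in("scene","top"):
    c=camera(n);save(c,n);np.savez(n,**c);print(n,np.linalg.inv(c["view"])[:3].round(3).tolist(),c["mtx"].round(1).tolist(),(c["z_map"]==0).mean())
a=cv2.imread("pics/top.png");b=cv2.imread("pics/scene.png")
E
```

```text
{'time': np.float64(0.0), 'joint_positions': array([-1.206,  0.333, -0.065,  1.461,  0.022,  1.35 , -0.089]), 'joint_vel': array([-0.001,  0.001,  0.001,  0.001, -0.001,  0.001, -0.001]), 'joint_torque': array([-0.0000e+00, -6.2324e+01,  2.5000e-02, -3.8992e+01, -6.1000e-02,
        3.9000e-02,  0.0000e+00]), 'ee_pos': array([0.236, 0.578, 0.222]), 'eef_rot': array([ 0.193,  0.981, -0.001, -0.   ]), 'ft_force': array([-0.021,  0.07 , -0.624]), 'torque': array([ 0.015, -0.017, -0.067]), 'grip_force': np.float64(0.0), 'width': np.float64(0.087)}
scene [[-0.339, -0.739, 0.583, 1.274], [0.941, -0.272, 0.202, 0.289], [0.01, 0.616, 0.787, 1.08]] [[486.8, 0.0, 249.0], [0.0, 486.8, 190.3], [0.0, 0.0, 1.0]] 0.0038045247395833335
top [[-0.027, 0.988, -0.151, 0.41], [-0.999, -0.022, 0.03, 0.018], [0.026, 0.152, 0.988, 0.891]] [[370.5, 0.0, 254.6], [0.0, 370.5, 188.2], [0.0, 0.0, 1.0]] 0.0042877197265625
```

View pics/top.png

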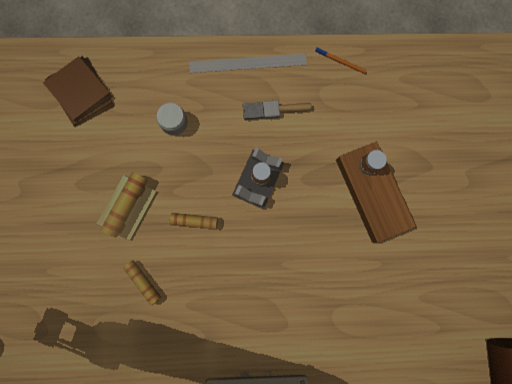

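View pics/scene.png

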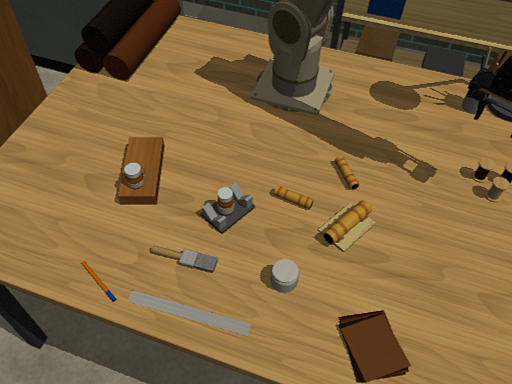

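The top view shows the V-block with the jar at about (260,178). The large roller on its rest is at (125,205), the stand at (376,192) with its jar at (376,160), the tin at (171,118) and the brush at (277,109). The scene view shows the same layout, with the V-block at (228,207), the roller at (348,222) and the stand at (142,170).

```bash
python3 - <<'E'
from h import *
C={n:cloud(dict(np.load(n+".npz"))) for n in("scene","top")}
def px(n,u,v): return C[n][v,u]
for n,(u,v) in dict(top=(262,172),scene=(226,207)).items(): print(n,px(n,u,v))
T=dict(vb=(px("top",262,172),.1),roller=(px("top",125,205),.1),stand=(px("top",376,195),.15))
for k,(p,r) in T.items():
  print(k,p.round(3))
  for n in C:
    W=C[n].reshape(-1,3);W=W[np.isfinite(W).all(1)]
    d=np.hypot(*(W[:,:2]-p[:2]).T); b=W[d<r]
    print(' ',n,'bench z',np.median(b[np.abs(b[:,2])<.006,2]).round(4))
    bands=dict(vb=[(.007,.018),(.007,.2),(.036,.055),(.08,.1)],roller=[(.004,.2),(.022,.2),(.035,.06)],stand=[(.034,.046),(.02,.2),(.09,.12)])[k]
    for lo,hi in bands:
      q=b[(b[:,2]>lo)&(b[:,2]<hi)]
      if len(q)<8: continue
      (c,wh,a)=cv2.minAreaRect((q[:,:2]*1000).astype(np.float32))
      # long axis direction
      bx=cv2.boxPoints((c,wh,a)); e=[bx[1]-bx[0],bx[2]-bx[1]]; e=max(e,key=np.linalg.norm)
      print('   ',lo,hi,len(q),'c',np.round(c,1),'size',np.round(sorted(wh),1),'yaw',round(float(np.arctan2(e[1],e[0])%np.pi),3),'med',(np.median(q,0)*1000).round(1),'zmax',q[:,2].max().round(4))
E
```

```text
top [ 0.56881816 -0.02392902  0.08593466]
scene [ 0.58712891 -0.01179985  0.05283164]
vb [ 0.569 -0.024  0.086]
  scene bench z 0.0
    0.007 0.018 515 c [566.8 -27.6] size [112.  124.2] yaw 2.802 med [ 5.767e+02 -3.000e-01  1.210e+01] zmax 0.0179
    0.007 0.2 1453 c [564.4 -24.2] size [112.7 124.9] yaw 2.727 med [580.2 -11.6  28.7] zmax 0.0914
    0.036 0.055 318 c [566.7 -18.7] size [ 71. 122.] yaw 2.684 med [587.7 -17.   43.7] zmax 0.0547
    0.08 0.1 167 c [569.1 -21.8] size [38.4 40.3] yaw 0.231 med [571.3 -21.9  86.5] zmax 0.0914
  top bench z 0.0001
    0.007 0.018 847 c [567.3 -17.2] size [ 84.  123.4] yaw 2.698 med [559.5  -9.1  12. ] zmax 0.0178
    0.007 0.2 1806 c [567.3 -17.2] size [ 84.  123.4] yaw 2.698 med [562.1 -16.2  22.8] zmax 0.0907
    0.036 0.055 338 c [567.4 -17.5] size [ 67.9 120.4] yaw 2.695 med [553.  -17.1  44.4] zmax 0.0549
    0.08 0.1 250 c [570.2 -21.8] size [35.7 38.4] yaw 3.117 med [570.6 -21.7  86.8] zmax 0.0907
roller [0.507 0.288 0.045]
  scene bench z 0.0003
    0.004 0.2 1657 c [510.2 282.2] size [187.2 189.2] yaw 1.155 med [515.4 298.9  23.8] 
[... 524 characters left out ...]
3
stand [ 0.517 -0.291  0.04 ]
  scene bench z 0.0001
    0.034 0.046 1729 c [ 526.1 -294.7] size [101.5 223.1] yaw 0.357 med [ 516.4 -289.5   40. ] zmax 0.0459
    0.02 0.2 2317 c [ 525.8 -294.7] size [101.5 225.5] yaw 0.356 med [ 550.  -280.3   40.3] zmax 0.1065
    0.09 0.12 187 c [ 588.  -277.2] size [41.3 42.9] yaw 0.359 med [ 589.8 -276.    99.2] zmax 0.1065
  top bench z 0.0002
    0.034 0.046 3482 c [ 527.4 -294.3] size [102.4 220.1] yaw 0.354 med [ 512.  -295.3   40.1] zmax 0.0448
    0.02 0.2 4143 c [ 527.3 -294.2] size [102.5 220.4] yaw 0.349 med [ 524.4 -286.7   40.2] zmax 0.1044
    0.09 0.12 317 c [ 588.9 -277.2] size [42.2 42.4] yaw 1.807 med [ 588.  -275.1  100. ] zmax 0.1044
```

Emit:
{"api": "step_arm", "payload": {"delta_pos": [[0.5,-1,0],[0.5,-1,0],[0.55,-1,0],[0.55,-1,0],[0.55,-1,0],[0.55,-1,0],[0.55,-1,0],[0.55,-1,0],[0.55,-1,0],[0.55,-1,0],[0.55,-1,0],[0.55,-1,0]], "turn": [-0.04,-0.04,-0.04,-0.04,-0.04,-0.04,-0.04,-0.04,-0.04,-0.04,-0.04,-0.04], "grip": 0, "newtons": 20}}

```text
time: 1.3
ee_pos: [0.3991, 0.2774, 0.2224]
eef_rot: [0.221, 0.975, -0.0, -0.0]
ft_force: [-0.1, 0.3, -0.3]
width: 0.087
grip_force: 0.0
```

Emit:
{"api": "step_arm", "payload": {"delta_pos": [[0.55,-1,0],[0.55,-1,0],[0.55,-1,0],[0.55,-1,0],[0.55,-1,0],[0.55,-1,0],[0.55,-1,0],[0.55,-1,0],[0.55,-1,0],[0.55,-0.8,0],[0.3,-0.5,0],[0,0,0]], "turn": [0,0,0,0,0,0,0,0,0,0,0,0]}}

```text
time: 2.5
ee_pos: [0.5442, 0.0189, 0.2222]
eef_rot: [0.223, 0.975, -0.001, -0.0]
ft_force: [-0.1, 0.1, 0.2]
width: 0.0867
grip_force: 0.0
```

Emit:
{"api": "step_arm", "payload": {"delta_pos": [[0.5,-0.8,0],[0.53,-0.83,0],[0,0,0],[0,0,0]], "turn": [0,0,0,0]}}

```text
time: 2.9
ee_pos: [0.5692, -0.0188, 0.2222]
eef_rot: [0.221, 0.975, 0.0, -0.0]
ft_force: [0.2, 0.6, 0.0]
width: 0.087
grip_force: 0.0
```

```bash
python3 - <<'E'
from h import *
print(read_state()["ee_pos"].round(4))
c=camera("wrist");save(c,"w1");W=cloud(c).reshape(-1,3);W=W[np.isfinite(W).all(1)]
d=np.hypot(W[:,0]-.57,W[:,1]+.02)
for lo,hi,r in((.08,.1,.06),(.036,.055,.09),(.007,.018,.09)):
  q=W[(d<r)&(W[:,2]>lo)&(W[:,2]<hi)]
  c,wh,a=cv2.minAreaRect((q[:,:2]*1000).astype(np.float32));print(lo,len(q),np.round(c,1),np.round(wh,1),round(a,1),np.median(q,0).round(4),cv2.minEnclosingCircle((q[:,:2]*1000).astype(np.float32)))
E
```

```text
[ 0.5692 -0.0188  0.2222]
0.08 1117 [569.4 -21.8] [39.  39.3] 88.8 [ 0.5688 -0.0215  0.0873] ((569.665771484375, -22.01529312133789), 20.094465255737305)
0.036 1339 [566.5 -17.6] [ 68.  120.1] 64.6 [ 0.5477 -0.0165  0.0448] ((566.0579833984375, -17.217235565185547), 68.26481628417969)
0.007 2783 [566.  -17.4] [ 84.1 122.7] 64.5 [ 0.5544 -0.0054  0.0124] ((566.3538208007812, -17.34682273864746), 73.87162780761719)
```

View pics/w1.png

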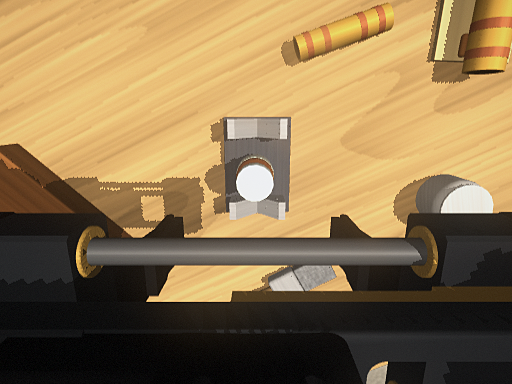

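The wrist view shows the jar lid at (255,182), between shoulders that run up and down the picture. The fingers are aligned to close across the gap. The next move goes down and grips.

Emit:
{"api": "step_arm", "payload": {"delta_pos": [[0.02,-0.12,-0.8],[0,0,-1],[0,0,-1],[0,0,-1],[0,0,-1],[0,0,-1],[0,0,-0.7],[0,0,-0.4],[0,0,0],[0,0,0],[0,0,0]], "turn": [0,0,0,0,0,0,0,0,0,0,0]}}

```text
time: 4.05
ee_pos: [0.5708, -0.0224, 0.0512]
eef_rot: [0.221, 0.975, 0.0, 0.001]
ft_force: [0.8, -0.4, 0.5]
width: 0.0872
grip_force: 0.0
```

Emit:
{"api": "step_arm", "payload": {"delta_pos": [[0,0,0],[0,0,0],[0,0,0],[0,0,0],[0,0,0],[0,0,0],[0,0,0],[0,0,0]], "turn": [0,0,0,0,0,0,0,0], "grip": 1, "newtons": 20}}

```text
time: 4.85
ee_pos: [0.5702, -0.0225, 0.0501]
eef_rot: [0.221, 0.975, 0.0, 0.0]
ft_force: [0.3, 0.8, 0.2]
width: 0.0428
grip_force: 20.0
```

Emit:
{"api": "step_arm", "payload": {"delta_pos": [[0,0,0.4],[0,0,0.8],[0,0,1],[0,0,1],[0,0,0.8],[-0.3,-0.6,0],[-0.3,-1,0],[-0.3,-1,0],[-0.3,-1,0],[-0.3,-1,0],[-0.3,-1,0],[-0.3,-1,0]], "turn": [0,0,0,0,0,0,0,0,0,0,0,0]}}

```text
time: 6.05
ee_pos: [0.5159, -0.1895, 0.1494]
eef_rot: [0.221, 0.975, -0.0, -0.001]
ft_force: [0.1, -0.1, -1.4]
width: 0.0424
grip_force: 20.0
```

Emit:
{"api": "step_arm", "payload": {"delta_pos": [[-0.3,-1,0],[-0.3,-1,0],[-0.3,-1,0],[-0.3,-1,0],[-0.2,-0.6,0],[-0.1,-0.3,0],[0,0,0],[0,0,0],[0,0,0]], "turn": [0,0,0,0,0,0,0,0,0]}}

```text
time: 6.95
ee_pos: [0.4805, -0.309, 0.1499]
eef_rot: [0.22, 0.975, 0.0, -0.0]
ft_force: [0.2, -0.5, -2.4]
width: 0.0427
grip_force: 20.0
```

```bash
python3 - <<'E'
from h import *
s=read_state();print(s["ee_pos"].round(4),s["ft_force"],s["width"])
c=camera("scene");save(c,"s2");W=cloud(c).reshape(-1,3);W=W[np.isfinite(W).all(1)]
d=np.hypot(*(W[:,:2]-s["ee_pos"][:2]).T)
q=W[(d<.03)&(W[:,2]>.06)&(W[:,2]<s["ee_pos"][2]-.003)];print(len(q),q.min(0),q.max(0))
cv2.imwrite("pics/s2c.png",cv2.resize(cv2.imread("pics/s2.png")[80:260,50:290],None,fx=2.5,fy=2.5))
E
```

```text
[ 0.4805 -0.309   0.1499] [ 0.2409505  -0.46195233 -2.3713614 ] 0.04270776824812526
122 [ 0.47445938 -0.32792663  0.11056473] [ 0.50360063 -0.28712203  0.14688825]
```

View pics/s2c.png

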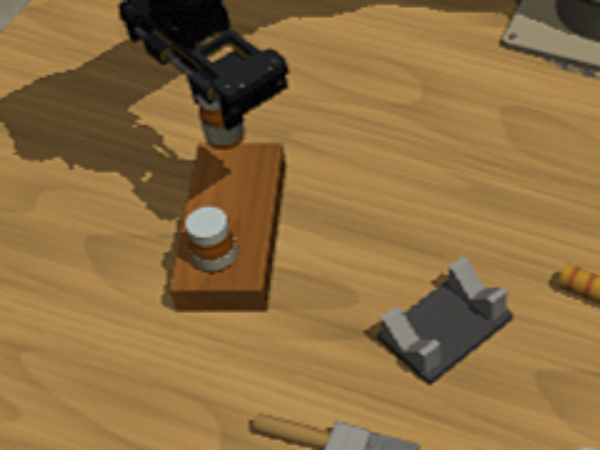

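The crop shows the jar hanging upright in the gripper at (222,130) over the empty end of the stand, with the V-block clear at (445,320). The jar's underside is at about 0.111 m.

Emit:
{"api": "step_arm", "payload": {"delta_pos": [[0,-0.1,-0.6],[0,0,-0.8],[0,0,-0.7],[0,0,-0.4],[0,0,-0.15],[0,0,-0.1],[0,0,-0.05],[0,0,-0.04],[0,0,0],[0,0,0]], "turn": [0,0,0,0,0,0,0,0,0,0]}}

```text
time: 8.0
ee_pos: [0.4803, -0.3127, 0.0794]
eef_rot: [0.221, 0.975, 0.0, 0.0]
ft_force: [0.1, -0.9, -2.0]
width: 0.0426
grip_force: 20.0
```

Emit:
{"api": "step_arm", "payload": {"delta_pos": [[0,0,-0.04],[0,0,-0.03],[0,0,0],[0,0,0]], "turn": [0,0,0,0]}}

```text
time: 8.4
ee_pos: [0.4805, -0.3128, 0.078]
eef_rot: [0.221, 0.975, 0.0, 0.001]
ft_force: [-0.6, 1.3, 4.5]
width: 0.043
grip_force: 20.0
```

The jar is touching the stand, so I release it and retreat.

Emit:
{"api": "step_arm", "payload": {"delta_pos": [[0,0,0],[0,0,0],[0,0,0],[0,0,0],[0,0,0],[0,0,0.4],[0,0,0.8],[0,0,1],[0,0,1],[0,0,1],[0,0,0.8]], "turn": [0,0,0,0,0,0,0,0,0,0,0], "grip": 0}}

```text
time: 9.5
ee_pos: [0.4802, -0.313, 0.2047]
eef_rot: [0.221, 0.975, -0.0, 0.001]
ft_force: [-0.0, -0.3, 0.2]
width: 0.0869
grip_force: 0.0
```

```bash
python3 - <<'E'
from h import *
print(read_state()["ee_pos"].round(4),read_state()["width"])
for n in("top","scene"):
  c=camera(n);W=cloud(c).reshape(-1,3);W=W[np.isfinite(W).all(1)]
  for p,z in(((.48,-.312),.108),((.588,-.277),.095)):
    d=np.hypot(W[:,0]-p[0],W[:,1]-p[1]);q=W[(d<.035)&(W[:,2]>z)&(W[:,2]<.125)];print(n,len(q),q.min(0),q.max(0),np.median(q,0) )
E
```

```text
[ 0.4802 -0.313   0.2047] 0.08687523810420529
top 227 [ 0.46187433 -0.33208     0.10869299] [ 0.49488974 -0.2917671   0.1177808 ] [ 0.47702003 -0.30805636  0.11512214]
top 293 [ 0.56765819 -0.29797474  0.09517379] [ 0.61069429 -0.25639872  0.10335774] [ 0.58938197 -0.27626368  0.10019262]
scene 137 [ 0.45984049 -0.33264526  0.10863273] [ 0.50004001 -0.29289956  0.12003149] [ 0.48236301 -0.31067737  0.11494263]
scene 173 [ 0.56562484 -0.29982738  0.09534283] [ 0.60879115 -0.2569143   0.10398086] [ 0.58928869 -0.27696674  0.09994274]
```

The jar stands on the stand with its top at 0.115 m, and the other jar hasn't moved. Next is the roller.

Emit:
{"api": "step_arm", "payload": {"delta_pos": [[0.1,0.6,0],[0.1,1,0],[0.1,1,0],[0.1,1,0],[0.1,1,0],[0.1,1,0],[0.1,1,0],[0.1,1,0],[0.1,1,0],[0.1,1,0],[0.1,1,0],[0.1,1,0]], "turn": [-0.03,-0.03,-0.03,-0.03,-0.03,-0.03,-0.03,-0.03,-0.03,-0.02,0,0]}}

```text
time: 10.8
ee_pos: [0.5098, -0.0217, 0.2021]
eef_rot: [0.238, 0.971, -0.0, -0.0]
ft_force: [1.2, 0.2, 0.5]
width: 0.087
grip_force: 0.0
```

Emit:
{"api": "step_arm", "payload": {"delta_pos": [[0,1,0],[0,1,0],[0,1,0],[0,1,0],[0,1,0],[0,1,0],[0,1,0],[0,1,0],[0,1,0],[0,1,0],[0,1,0],[0,0,0]], "turn": [0,0,0,0,0,0,0,0,0,0,0,0]}}

```text
time: 12.0
ee_pos: [0.5088, 0.2561, 0.2015]
eef_rot: [0.235, 0.972, 0.0, -0.001]
ft_force: [0.0, -0.5, 0.4]
width: 0.0873
grip_force: 0.0
```

Emit:
{"api": "step_arm", "payload": {"delta_pos": [[0,1,0],[0,0.7,0],[0,0.1,0],[0,0,0],[0,0,0]], "turn": [0,0,0,0,0]}}

```text
time: 12.5
ee_pos: [0.5104, 0.2961, 0.2023]
eef_rot: [0.238, 0.971, -0.0, 0.0]
ft_force: [0.0, 0.6, -0.5]
width: 0.0873
grip_force: 0.0
```

```bash
python3 - <<'E'
from h import *
s=read_state();print(s["ee_pos"].round(4))
q=s["eef_rot"];print("closing",2*np.arctan2(q[1],q[0])-np.pi/2)
c=camera("wrist");save(c,"w2");W=cloud(c).reshape(-1,3);W=W[np.isfinite(W).all(1)]
d=np.hypot(W[:,0]-.51,W[:,1]-.295)
q=W[(d<.095)&(W[:,2]>.03)&(W[:,2]<.06)]
print(len(q),q[:,2].max(),cv2.minAreaRect((q[:,:2]*1000).astype(np.float32)))
E
```

```text
[0.5104 0.2961 0.2023]
closing 1.0894639869634344
4489 0.05334319963068784 ((509.2513427734375, 295.4793395996094), (40.20416259765625, 149.40684509277344), 62.44716262817383)
```

View pics/w2.png

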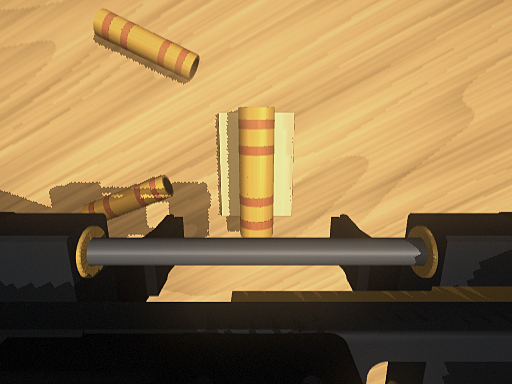

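The wrist view shows the roller at (256,172) on its board, running straight up and down between the fingers. Its measured centre is (509,295.5) and its yaw matches the gripper's, so I go down and grip.

Emit:
{"api": "step_arm", "payload": {"delta_pos": [[-0.03,-0.02,-0.8],[0,0,-1],[0,0,-1],[0,0,-1],[0,0,-1],[0,0,-1],[0,0,-0.9],[0,0,-0.5],[0,0,-0.25],[0,0,-0.1],[0,0,0],[0,0,0]], "turn": [0,0,0,0,0,0,0,0,0,0,0,0]}}

```text
time: 13.75
ee_pos: [0.5099, 0.2972, 0.0145]
eef_rot: [0.238, 0.971, 0.001, 0.0]
ft_force: [-0.1, -0.3, -0.1]
width: 0.0867
grip_force: 0.0
```

Emit:
{"api": "step_arm", "payload": {"delta_pos": [[0,0,0],[0,0,0],[0,0,0],[0,0,0],[0,0,0],[0,0,0],[0,0,0],[0,0,0]], "turn": [0,0,0,0,0,0,0,0], "grip": 1, "newtons": 45}}

```text
time: 14.55
ee_pos: [0.509, 0.2963, 0.0134]
eef_rot: [0.238, 0.971, -0.0, -0.0]
ft_force: [-1.5, -2.2, 1.9]
width: 0.0389
grip_force: 45.0
```

Emit:
{"api": "step_arm", "payload": {"delta_pos": [[0,0,0.3],[0,0,0.7],[0,0,1],[0,0,1],[0,0,1],[0,0,0.4],[0.2,-0.6,0],[0.2,-1,0],[0.2,-1,0],[0.2,-1,0],[0.2,-1,0],[0.2,-1,0]], "turn": [0,0,0,0,0,0,0.05,0.05,0.05,0.05,0.05,0.05]}}

```text
time: 15.75
ee_pos: [0.539, 0.1558, 0.1229]
eef_rot: [0.22, 0.975, -0.0, -0.0]
ft_force: [0.2, -0.6, -3.4]
width: 0.0388
grip_force: 45.0
```

Emit:
{"api": "step_arm", "payload": {"delta_pos": [[0.2,-1,0],[0.2,-1,0],[0.2,-1,0],[0.2,-1,0],[0.2,-1,0],[0.12,-1,0],[0,-0.6,0],[0,-0.3,0],[0,0,0],[0,0,0],[0,0,0]], "turn": [0,0,0,0,0,0,0,0,0,0,0]}}

```text
time: 16.85
ee_pos: [0.5674, -0.014, 0.1235]
eef_rot: [0.219, 0.976, 0.0, -0.0]
ft_force: [-0.6, 0.1, -3.3]
width: 0.0396
grip_force: 45.0
```

```bash
cat > m.py <<'E'
from h import *
s=read_state();print(s["ee_pos"].round(4),s["ft_force"].round(1),s["width"])
q=s["eef_rot"];print("closing",2*np.arctan2(q[1],q[0])-np.pi/2)
z=s["ee_pos"][2]
import sys
for n in("top","scene","wrist"):
  c=camera(n);save(c,n+sys.argv[1]);W=cloud(c).reshape(-1,3);W=W[np.isfinite(W).all(1)]
  D=W[:,:2]-[.567,-.0174];a=2.696;u=D@[np.cos(a),np.sin(a)];v=D@[-np.sin(a),np.cos(a)]
  for sg in(-1,1):
    m=(u*sg>.035)&(u*sg<.1)&(abs(v)<.03)&(W[:,2]>z+.012)&(W[:,2]<z+.05)
    if m.sum()<20: print(n,sg,m.sum());continue
    # circle fit in (v,z) with radius 20 mm
    from scipy.optimize import least_squares
    r=least_squares(lambda p:np.hypot(v[m]-p[0],W[m,2]-p[1])-.02,[0,z+.017],loss="soft_l1",f_scale=.001)
    print(n,sg,m.sum(),"axis v,z mm",(r.x*1000).round(1),"end u",(np.percentile(u[m]*sg,99.5)*1000).round(1))
E
python3 m.py 3
```

```text
[ 0.5674 -0.014   0.1235] [-0.6  0.1 -3.3] 0.039575707547482214
closing 1.1285363914598276
top -1 0
top 1 0
scene -1 282 axis v,z mm [ -1.4 139.5] end u 75.5
scene 1 0
wrist -1 0
wrist 1 7438 axis v,z mm [ -2.2 140. ] end u 75.2
```

Emit:
{"api": "step_arm", "payload": {"delta_pos": [[-0.04,-0.09,-0.5],[0,0,-0.8],[0,0,-0.8],[0,0,-0.6],[0,0,-0.3],[0,0,-0.2],[0,0,-0.1],[0,0,0],[0,0,0],[0,0,0]], "turn": [0,0,0,0,0,0,0,0,0,0]}}

```text
time: 18.0
ee_pos: [0.5667, -0.0178, 0.0416]
eef_rot: [0.22, 0.975, 0.0, 0.0]
ft_force: [-0.5, -0.5, -4.5]
width: 0.0387
grip_force: 45.0
```

```bash
python3 m.py 4
```

```text
[ 0.5667 -0.0178  0.0416] [-0.5 -0.5 -4.5] 0.0386970502544271
closing 1.1266144573868457
top -1 0
top 1 0
scene -1 256 axis v,z mm [ 2.3 57.4] end u 76.1
scene 1 9
wrist -1 0
wrist 1 7312 axis v,z mm [ 1.1 57.8] end u 74.5
```

Emit:
{"api": "step_arm", "payload": {"delta_pos": [[0.015,0.03,-0.1],[0,0,-0.1],[0,0,-0.08],[0,0,-0.04],[0,0,0],[0,0,0]], "turn": [0,0,0,0,0,0]}}

```text
time: 18.75
ee_pos: [0.5668, -0.0172, 0.0331]
eef_rot: [0.22, 0.975, 0.0, 0.0]
ft_force: [0.5, 0.2, -3.0]
width: 0.0393
grip_force: 45.0
```

Emit:
{"api": "step_arm", "payload": {"delta_pos": [[0,0,-0.04],[0,0,-0.03],[0,0,0],[0,0,0]], "turn": [0,0,0,0]}}

```text
time: 19.15
ee_pos: [0.5669, -0.0172, 0.0319]
eef_rot: [0.22, 0.975, 0.0, 0.0]
ft_force: [-4.2, 0.2, 5.0]
width: 0.0389
grip_force: 45.0
```

Emit:
{"api": "step_arm", "payload": {"delta_pos": [[0,0,-0.02],[0,0,-0.02],[0,0,0],[0,0,0],[0,0,0]], "turn": [0,0,0,0,0]}}

```text
time: 19.65
ee_pos: [0.5669, -0.0172, 0.0318]
eef_rot: [0.22, 0.975, 0.0, 0.0]
ft_force: [-8.9, -0.4, 17.1]
width: 0.039
grip_force: 45.0
```

```bash
python3 m.py 5; python3 - <<'E'
from h import *
for i in range(4): camera("top"); s=read_state(); print(s["ft_force"].round(1),s["torque"].round(2))
E
```

```text
[ 0.5669 -0.0172  0.0318] [-8.9 -0.4 17.1] 0.03896274400281907
closing 1.1263700480669945
top -1 0
top 1 0
scene -1 284 axis v,z mm [ 1.5 47.7] end u 75.7
scene 1 22 axis v,z mm [ 6.5 46.2] end u 75.7
wrist -1 0
wrist 1 8515 axis v,z mm [ 0.3 48.3] end u 74.4
[-8.4  0.2 17. ] [0.   1.83 0.  ]
[-8.4 -0.  16.2] [0.07 1.85 0.07]
[-8.7  0.1 17.2] [0.04 1.85 0.01]
[-8.6 -0.3 17. ] [0.02 1.8  0.02]
```

Seated on both sides, with about 17 N vertical and some sideways load along the groove. I ease it to about 10 N.

Emit:
{"api": "step_arm", "payload": {"delta_pos": [[-0.02,0,0.01],[0,0,0.01],[0,0,0],[0,0,0],[0,0,0]], "turn": [0,0,0,0,0]}}

```text
time: 20.5
ee_pos: [0.5669, -0.0172, 0.0319]
eef_rot: [0.22, 0.975, 0.0, 0.001]
ft_force: [-3.0, -0.6, 9.0]
width: 0.0389
grip_force: 45.0
```

Emit:
{"api": "step_arm", "payload": {"delta_pos": [[-0.005,0,-0.008],[0,0,0],[0,0,0],[0,0,0],[0,0,0]], "turn": [0,0,0,0,0]}}

```text
time: 21.0
ee_pos: [0.5669, -0.0172, 0.0319]
eef_rot: [0.22, 0.975, 0.0, 0.001]
ft_force: [-3.8, -0.1, 8.9]
width: 0.0389
grip_force: 45.0
```

```bash
python3 m.py 6; cp pics/scene6.png pics/final.png; python3 -c "
import cv2;a=cv2.imread('pics/final.png');cv2.imwrite('pics/finalc.png',cv2.resize(a[80:300,50:320],None,fx=2.5,fy=2.5))"
```

```text
[ 0.5669 -0.0172  0.0319] [-3.8 -0.1  8.9] 0.03892752172238276
closing 1.1264924157056622
top -1 0
top 1 0
scene -1 285 axis v,z mm [ 1.2 48.1] end u 76.4
scene 1 24 axis v,z mm [ 6.4 47.4] end u 76.4
wrist -1 0
wrist 1 8482 axis v,z mm [ 0.3 48.3] end u 74.5
```

View pics/finalc.png

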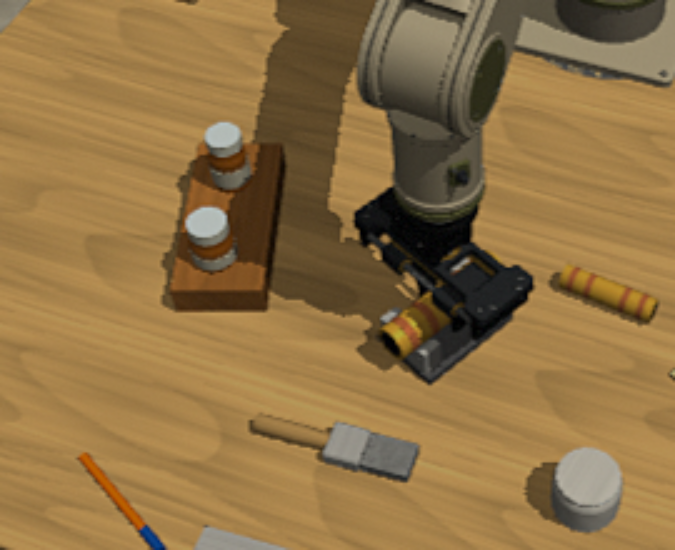

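The picture shows both jars upright on the stand at (225,155) and (210,240). The roller lies in the V with its end at (405,335), and the brush and tin are where they were. I add a little more push for margin, then hand in.

Emit:
{"api": "step_arm", "payload": {"delta_pos": [[-0.01,0,-0.012],[0,0,0],[0,0,0],[0,0,0],[0,0,0]], "turn": [0,0,0,0,0]}}

```text
time: 21.65
ee_pos: [0.5669, -0.0172, 0.0318]
eef_rot: [0.22, 0.975, 0.0, 0.001]
ft_force: [-4.2, -0.2, 12.5]
width: 0.0389
grip_force: 45.0
```

```bash
python3 -c "
from bench import *
print(close_job())"
```

```text
the job is handed in; nothing more can be done
None
```

I handed the job in at about 22 s with the dye jar upright and released on the stand and the roller gripped in the V groove, pressed down with about 12 N; the other jar, brush and tin were not touched, and the hand-in returned no verdict.

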